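# Latch the bakery delivery crate shut

### The job

Close up the wooden delivery crate so that it can go out: lower its lid fully down, swing the latch's wire loop up and over so that its crossbar drops behind the lip of the keeper on the lid, then press the lever down flat against the crate, past centre, so that the latch stays shut by itself. Leave the tray, the jar and the tape roll on the counter where they are.

Things in the scene. Friction and masses are not known exactly. Their poses are not given: they have to be found in the camera images.
- crate: Dark wooden delivery crate, 200 deep x 300 wide x 150 mm high, lid closed (lid: the top 34 mm, seam at 116 mm). It does not shift. Origin: centre of its underside; -x points out of the front, +x to the back where the lid is hinged, y along the width, z up. The steel draw latch is in the middle of the front, which is turned away from the robot, towards world +x and -y.
- lid (a joint): Lid angle, rad: 0 closed, grows as it opens; starts at about 0.5 to 0.95. The lid is a cap 200 deep x 300 wide x 34 mm high, about 0.5 kg. A stiff stay holds it wherever it is left; about 3 N pressed down near its front edge moves it.
- lid_hinge (a point): Middle of the lid's hinge line, at the crate's back face (crate x = +100 mm), 116 mm above the counter. The line runs along the crate's y.
- lid_edge (a point): Middle of the lid's front top edge: in the lid 200 mm forward of the hinge line and 34 mm above the lid's lower rim.
- lever (a joint): Lever angle, rad: 0 hangs down flat on the crate's front (latched), pi/2 stands straight out, 2.6 is the open stop, up and outward; starts at about 2.25 to 2.55, held there by friction (0.05 N m). Shutting it against the hooked loop takes up to 0.11 N m, most at about 0.6 rad (2 to 3 N near its end); below about 0.25 rad it is past centre and the loop's pull keeps it shut.
- lever_pivot (a point): Middle of the lever's hinge pin, fixed on the crate's front: 9 mm out from the front face, 98 mm above the counter. The pin runs along the crate's y.
- lever_tip (a point): End of the lever, 42 mm from the pivot. The lever is a pressed steel strip, 26 mm wide, with two wings (42 mm across) under the loop's legs. Its smooth pressing face lies 4 mm beside the line pivot to tip, on the side that faces outward when the lever is flat and upward when it is open; the last 6 mm turn up by another 2 mm as a finger lip.
- loop (a joint): Angle of the wire loop on the lever, rad: 0 lies along the lever, its start; grows as the loop swings up and over towards the crate. Lever angle + loop angle is the loop's direction from its pin, counted like the lever's: pi is straight up, more leans to the lid. It swings freely and falls to the side it leans to.
- loop_pin (a point): Middle of the pin on which the loop swings: on the lever, 11 mm from the pivot, 0.2 rad behind the lever's direction (at lever angle q it lies where a lever at q - 0.2 would point). Runs along the crate's y.
- loop_bar (a point): Middle of the loop's crossbar. The loop is a U of 4.5 mm steel wire, 40 mm wide outside, legs in 6 mm sleeves near the pin, crossbar centre 41.3 mm from it (springs up to 2 mm longer under pull, 16 N per mm). The crossbar lies along the crate's y, 10 mm beyond the lever's end while the loop rests on the lever. It clears the keeper only while the lever is open more than about 1.9 rad.
- keeper_seat (a point): Centre of the crossbar when seated in the keeper; lid closed: 7 mm out from the front face, 32 mm above the pivot. The keeper is a 22 mm wide steel hook on the lid's front, open at the top: an 8 mm slot between the lid and a 2 mm lip, which stands 11.5 mm out, its top 6 mm above this point. A crossbar leaning on the lid above the slot is drawn down into it as the lever closes. -x: out.
- tray_pack_center (a point): Bystander: loose film-topped black pastry tray, 100 x 160 x 42 mm; point at its centre.
- biscuit_jar_center (a point): Bystander: loose jar with a wooden cap, 84 mm across, 130 mm high; point at its centre.
- tape_roll_center (a point): Bystander: loose roll of brown packing tape lying flat, 96 mm across, 36 mm high; point at its centre.

How it is judged:
By the outcome, as a careful person would: the job done as asked, in the order asked, and still so for the second after the job is handed in, with the robot touching nothing.
It also fails if it takes over 51 s, if anything falls off the work surface, if the arm or the gripper's body presses on something with over 40 N, if the wrist force passes 120 N, or if a joint passes its speed limit or range.

### The arm

A 6-joint arm with a two-finger parallel gripper is mounted at the origin on the work surface. World frame = base frame: x ahead of the robot, y to its left, z up, the work surface at z = 0. Lengths are in m, angles in rad, forces in N, time in s.
With the tool pointing down it reaches from about 0.3 to 0.875 m from the base axis. Payload 6.4 kg.
Tool frame: the origin (TCP) lies midway between the tips of the shut fingers; the grasp point (between the pads) lies ctrl.grip_point_offset behind it (ctrl.grip_point_offset is the distance from the TCP to the grasp point, in m); z points along the fingers, y is the direction in which the jaws open and shut (so a half turn about z gives the same grasp; the last joint's range is limited). The gripper opens to 85 mm and grips with 20 to 120 N. Pads are 22 mm wide; open, the fingers measure 114 mm over their backs; the gripper's body (76 mm by 85 mm) begins 54 mm behind the grasp point. The pads swing forward as they close: fully open they stand 13 mm farther back than shut.
Start: joints at [1.036, 0.181, 1.607, -0, 1.354, -0.206], TCP at [0.186, 0.544, 0.231] pointing down, gripper open.
Joint ranges: [-2.99, 2.99], [-0.89, 2.07], [0.3, 2.58], [-1.14, 4.28], [0, 2.63], [-3.12, 3.12]. Speed limits (rad/s): [2.57, 2.57, 3.01, 3.14, 3.14, 3.14].

### API

Orientations are given as a unit quaternion [w, x, y, z].
In Python, from bench import ctrl, viewer gives the robot as it stands.
- The arm moves only by the shell command python3 -m handwheel 'ROWS' [OPENING]. ROWS is JSON, a list of rows, each an object with "travel": the shift along the tool's x, y, z as a fraction of full scale, a list of three; "dr": the turn, a rotation vector about the tool's x, y, z as a fraction of full scale, a list of three. A call has 1 to 20 rows; each row shifts and turns the pose as measured when the row begins, along the tool's axes as they then stand; what a row does not reach is not made up. Full scale, the value 1, is 150 mm for a shift and 30 degrees for a turn. A row lasts 1/12 s, in which the tool goes at most 41.7 mm and 7.16 degrees, less where a joint would pass 70% of its speed; a pose out of reach is approached as far as the arm can. A call with a number of a shift or a turn outside -1 to 1 is refused whole. A call with a gripper value outside its range is refused whole. OPENING is the opening, from -1 (shut) to 1 (fully open), set as the call begins (- or left out, the last holds). The fingers move at their own pace and stop on an object; the grip force is fixed at half the most. Time passes only in rows, so rows that do not move let the fingers close. It gives the time, the measured TCP pose, the force and the opening at its end, in the units of the state.
- ctrl.get_obs(): the state, without advancing time (a new reading comes with each control period).
- viewer.camera(name): name is "scene" or "top"; returns the picture (480x640x3 uint8, red, green, blue); there is no depth.
- viewer.get_calibration(name): a dict with "camera_matrix" (3x3 intrinsics, pixels), "R" (3x3) and "t" (3): a world point X has camera coordinates R X + t. Camera axes: x right, y down, z forward; pixel columns grow to the right and rows downward; lengths in m; the calibration is good to about 2 mm. A picture is of the moment at which its call begins. get_calibration takes no time and is no camera call.
- ctrl.hand_in(): hands the job in, once; it reports no verdict.
The state is a dict: "time_s": time; "q": joint angles; "dq": joint speeds; "joint_efforts": joint torques, N m; "eef_pos": TCP position; "eef_rot": TCP orientation; "wrist_force": force on the tool from outside, world axes, zero at the start; "torque": the same for the moment, N m; "opening": opening from 0.0 (shut) to 1.0 (fully open).
Only numpy, scipy, OpenCV 4.12 (cv2) and the standard library are available. Lean on these libraries where they do the work, as an engineer would, in place of code of your own. Each camera call takes 0.05 s, during which the arm holds its last target. There are 200 camera calls.

## Working session

There is one attempt and no reset: what is moved stays moved. The work goes in short steps, Python scripts to look and compute and a shell command to move; the robot and the scene stay as the last step left them, time stands still between calls to the robot, and variables do not carry over. Pictures are saved under pics/ and viewed, about 8 in all and at most 12, crops included, and the job is handed in when it is done.

```bash
ls; mkdir -p pics
python3 - <<'E'
from bench import ctrl, viewer
import cv2
for n in("scene","top"):
    cv2.imwrite(f"pics/{n}0.png",viewer.camera(n)[:,:,::-1]); c=viewer.get_calibration(n); print(n,c)
print(ctrl.get_obs(),ctrl.grip_point_offset)
E
```

```text
pics
scene {'camera_matrix': array([[455.08151945,   0.        , 317.26863117],
       [  0.        , 455.08151945, 238.28587941],
       [  0.        ,   0.        ,   1.        ]]), 'R': array([[-0.22853876,  0.9734836 , -0.00998601],
       [ 0.51801655,  0.11291394, -0.84788519],
       [-0.82427477, -0.19894755, -0.53008583]]), 't': array([ 0.07163715, -0.20290312,  1.44140425])}
top {'camera_matrix': array([[519.23293623,   0.        , 323.55682218],
       [  0.        , 519.23293623, 241.94389709],
       [  0.        ,   0.        ,   1.        ]]), 'R': array([[-0.01220602, -0.99991534,  0.00450748],
       [-0.97647523,  0.01094911, -0.21535145],
       [ 0.21528386, -0.00703002, -0.97652621]]), 't': array([0.07665931, 0.56490168, 1.2842636 ])}
{'time_s': 0.1, 'q': array([ 1.03567673e+00,  1.81479168e-01,  1.60789343e+00, -2.34831746e-05,
        1.35379402e+00, -2.06324657e-01]), 'dq': array([ 0.00113171, -0.00170231, -0.00233913, -0.00115847,  0.00020807,
        0.00041764]), 'joint_efforts': array([-4.41863212e-04, -4.45881236e+01, -3.52237558e+01, -2.46428854e-04,
        4.10334455e-03, -7.93781851e-05]), 'eef_pos': array([0.18541795, 0.5437669 , 0.2304743 ]), 'eef_rot': array([-2.74429704e-04,  1.63655400e-01,  9.86517253e-01, -7.37673816e-04]), 'wrist_force': array([0.09926612, 0.56485966, 0.07136096]), 'torque': array([-0.00507363, -0.00881829, -0.00603921]), 'opening': 1.0016563204128088} 0.0187
```

View pics/scene0.png

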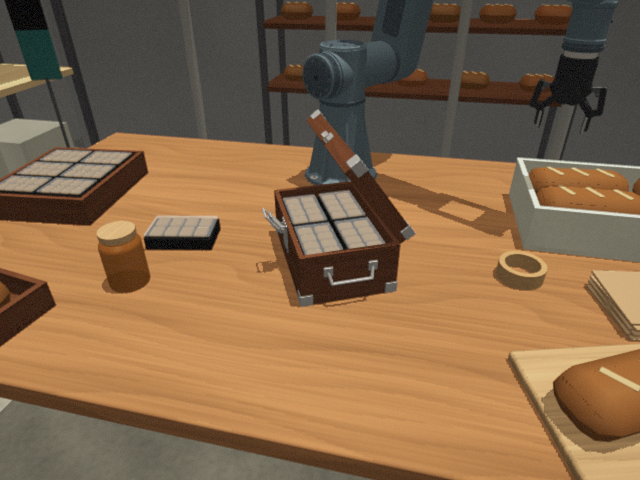

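View pics/top0.png

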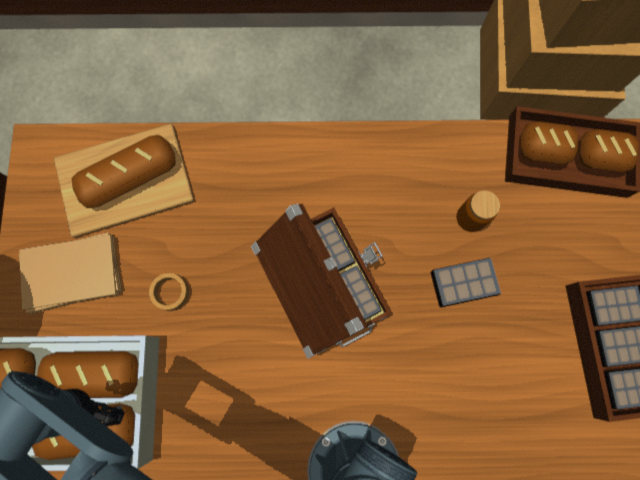

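The scene view shows the crate at about (335,240), with its lid open to the right and the latch at about (275,220). In the top view the latch is at about (372,255) on the crate's right-up side. The jar (482,205), tray (465,282) and tape (168,291) are well clear. Next I'll zoom both views.

Run:
```python
import cv2,numpy as np
a=cv2.imread("pics/scene0.png")[100:310,250:420]; b=cv2.imread("pics/top0.png")[195:365,240:400]
a=cv2.resize(a,None,fx=2.4,fy=2.4,interpolation=cv2.INTER_CUBIC)
b=cv2.resize(b,None,fx=2.4,fy=2.4,interpolation=cv2.INTER_CUBIC)
o=np.zeros((504,800,3),np.uint8); o[:a.shape[0],:a.shape[1]]=a; o[:b.shape[0],410:410+b.shape[1]]=b
cv2.imwrite("pics/z0.png",o)
```

```text
(no output)
```

View pics/z0.png

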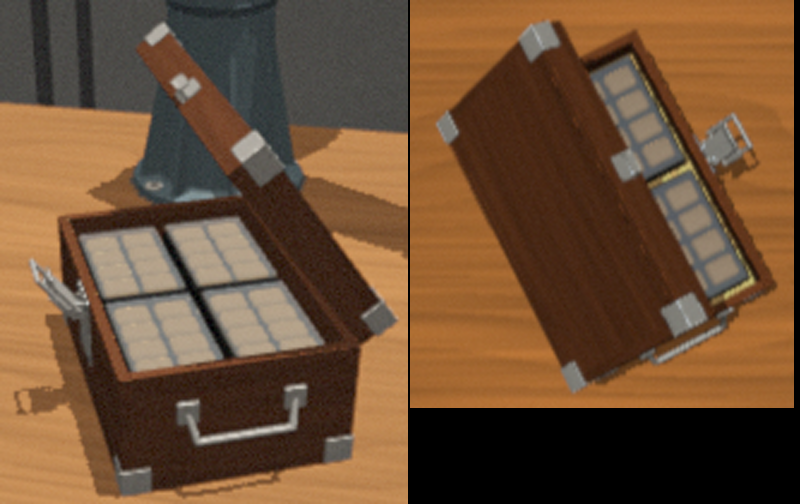

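The zoomed crop gives these full-image pixels:
- **Crate rim corners, scene view:** (275,190), (301,257.5), (399,244).
- **Base corners, scene view:** (301,305), (397,292).
- **Lid front edge corners, scene view:** top (362,156) and (319,109), rim (348,171) and (308,119).
- **Loop bar:** about (265,212) in the scene view and (380,251) in the top view.

I'll fit the crate pose and the lid and lever angles from these.

```bash
cat > h.py <<'E'
import numpy as np
from scipy.optimize import least_squares
from scipy.spatial.transform import Rotation as Ro
from bench import ctrl, viewer
C={n:viewer.get_calibration(n) for n in("scene","top")}
def proj(n,X):
    c=C[n]; p=c["camera_matrix"]@(c["R"]@np.asarray(X)+c["t"]); return p[:2]/p[2]
def W(p,X):  # crate->world
    c,s=np.cos(p[2]),np.sin(p[2]); return np.array([p[0]+c*X[0]-s*X[1],p[1]+s*X[0]+c*X[1],X[2]])
def lid(a,f,h,y): # f forward of hinge, h above rim
    return [0.1-f*np.cos(a)+h*np.sin(a),y,.116+f*np.sin(a)+h*np.cos(a)]
def lev(q,r,y=0,side=0): # dir at q: 0 down, pi/2 out(-x), pi up ; side: toward pressing face
    return [-.109-r*np.sin(q)-side*np.cos(q),y,.098-r*np.cos(q)+side*np.sin(q)]
def bar(q,l,y=0):
    a=np.array(lev(q-.2,.011,y)); t=q+l
    return a+.0413*np.array([-np.sin(t),0,-np.cos(t)])
def tool():
    o=ctrl.get_obs(); return np.array(o["eef_pos"]),Ro.from_quat(o["eef_rot"],scalar_first=True),o
E
python3 - <<'E'
from h import *
pts=[("scene",(275,189.6),(-.1,.15,.116)),("scene",(300.8,257.5),(-.1,-.15,.116)),("scene",(399.2,243.8),(.1,-.15,.116)),
("scene",(300.8,305.4),(-.1,-.15,0)),("scene",(396.7,291.7),(.1,-.15,0)),("top",(333.75,208.3),(-.1,-.15,.116)),("top",(392.5,313.75),(-.1,.15,.116))]
f=lambda p:np.concatenate([proj(n,W(p,X))-u for n,u,X in pts])
r=least_squares(f,[.5,0,2.1]);p=r.x;print(p,np.round(r.fun.reshape(-1,2),1).tolist())
L=[("scene",(361.7,156.2),.034,-.15),("scene",(318.75,109.2),.034,.15),("scene",(347.9,170.8),0,-.15),("scene",(308.3,118.75),0,.15),("top",(302.5,204.2),0,-.15),("top",(364.2,327.5),0,.15)]
g=lambda a:np.concatenate([proj(n,W(p,lid(a[0],.2,h,y)))-u for n,u,h,y in L])
r=least_squares(g,[.7]);print("lid",r.x,np.round(r.fun.reshape(-1,2),1).tolist())
B=[("scene",(264.6,212.5)),("top",(379.6,250.8))]
k=lambda a:np.concatenate([proj(n,W(p,bar(a[0],0)))-u for n,u in B])
r=least_squares(k,[2.4]);print("lev",r.x,np.round(r.fun.reshape(-1,2),1).tolist())
print("pivot",W(p,lev(0,0)),"bar",W(p,bar(r.x[0],0)))
np.save("p.npy",p)
E
```

```text
[0.4627186  0.06617341 2.03683364] [[-0.8, -0.6], [-1.4, 0.3], [1.5, -0.5], [0.4, 0.6], [-0.9, -1.2], [-0.2, -0.5], [-1.3, 0.4]]
lid [0.96612579] [[0.8, 2.1], [1.3, -0.5], [-1.6, -0.2], [-0.3, -0.5], [-2.1, -0.0], [1.2, -0.5]]
lev [2.45778031] [[-0.5, 0.3], [-1.4, -0.7]]
pivot [ 0.51169773 -0.03120239  0.098     ] bar [ 0.52724351 -0.06210909  0.13699081]
```

The fit is good: residuals are about 1–2 px, the crate yaw is 116.7°, the lid angle is about 0.96 and the lever angle about 2.46. Next I raise the tool, turn it to line up with the crate and shut the fingers.

```bash
cat > s.py <<'E'
from h import *
p=np.load("p.npy"); x,R,o=tool(); M=R.as_matrix()
A=np.array([[np.cos(p[2]),np.sin(p[2]),0],[-np.sin(p[2]),np.cos(p[2]),0],[0,0,1]])
print("t",o["time_s"],"crate mm",np.round(1e3*A@(x-[p[0],p[1],0]),1),"F(crate)",np.round(A@o["wrist_force"],1),"open",round(float(o["opening"]),2))
print("toolx",np.round(A@M[:,0],3),"tooly",np.round(A@M[:,1],3),"toolz",np.round(A@M[:,2],3),"q",np.round(o["q"],2))
E
python3 -m handwheel '[{"travel":[0,0,-0.27],"dr":[0,0,0.23]},{"travel":[0,0,-0.27],"dr":[0,0,0.23]},{"travel":[0,0,-0.27],"dr":[0,0,0.23]},{"travel":[0,0,-0.2],"dr":[0,0,0.23]},{"travel":[0,0,0],"dr":[0,0,0.23]},{"travel":[0,0,0],"dr":[0,0,0.23]},{"travel":[0,0,0],"dr":[0,0,0.1]},{"travel":[0,0,0],"dr":[0,0,0]}]' -1; python3 s.py
```

```text
time_s: 0.77
eef_pos: [0.1842, 0.5418, 0.3843]
eef_rot: [0.0, 0.538, 0.843, -0.006]
wrist_force: [-0.1, -0.2, -0.0]
opening: -0.004
t 0.7667 crate mm [550.   35.1 384.3] F(crate) [-0.1  0.2 -0. ] open -0.0
toolx [ 0.999 -0.031 -0.007] tooly [-0.031 -0.999 -0.01 ] toolz [-0.007  0.01  -1.   ] q [1.04 0.1  1.39 0.   1.66 0.6 ]
```

```bash
python3 -m handwheel '[{"travel":[-0.24,0.015,0],"dr":[0,0,-0.06]},{"travel":[-0.25,0.017,0],"dr":[0,0,0]},{"travel":[-0.25,0.017,0],"dr":[0,0,0]},{"travel":[-0.25,0.017,0],"dr":[0,0,0]},{"travel":[-0.25,0.017,0],"dr":[0,0,0]},{"travel":[-0.25,0.017,0],"dr":[0,0,0]},{"travel":[-0.25,0.017,0],"dr":[0,0,0]},{"travel":[-0.25,0.017,0],"dr":[0,0,0]},{"travel":[-0.25,0.017,0],"dr":[0,0,0]},{"travel":[-0.25,0.017,0],"dr":[0,0,0]},{"travel":[-0.25,0.017,0],"dr":[0,0,0]},{"travel":[-0.25,0.017,0],"dr":[0,0,0]},{"travel":[-0.25,0.017,0],"dr":[0,0,0]},{"travel":[-0.2,0.017,0],"dr":[0,0,0]},{"travel":[0,0,0.2],"dr":[0,0,0]},{"travel":[0,0,0],"dr":[0,0,0]}]'; python3 s.py
```

```text
time_s: 2.1
eef_pos: [0.4602, 0.0785, 0.346]
eef_rot: [-0.004, 0.506, 0.862, -0.012]
wrist_force: [-1.2, 1.2, -2.0]
opening: -0.002
t 2.1 crate mm [ 12.2  -3.3 346. ] F(crate) [ 1.6  0.5 -2. ] open -0.0
toolx [ 0.999  0.043 -0.006] tooly [ 0.043 -0.999 -0.025] toolz [-0.007  0.025 -1.   ] q [-0.07 -0.13  1.69 -0.02  1.59 -0.58]
```

```bash
python3 -m handwheel '[{"travel":[0.12,0,0],"dr":[0,0,0.08]},{"travel":[0.02,0,0.1],"dr":[0,0,0]},{"travel":[0,0,0.1],"dr":[0,0,0]},{"travel":[0,0,0.1],"dr":[0,0,0]},{"travel":[0,0,0],"dr":[0,0,0]}]'; python3 s.py
```

```text
time_s: 2.52
eef_pos: [0.4479, 0.0976, 0.3015]
eef_rot: [-0.005, 0.522, 0.853, -0.013]
wrist_force: [-0.4, 0.6, -0.7]
opening: -0.003
t 2.5167 crate mm [ 34.8  -0.9 301.5] F(crate) [ 0.7  0.1 -0.7] open -0.0
toolx [ 1.     0.006 -0.005] tooly [ 0.006 -1.    -0.027] toolz [-0.005  0.027 -1.   ] q [-0.03 -0.12  1.78 -0.02  1.51 -0.5 ]
```

```bash
python3 -m handwheel '[{"travel":[0,0,0.06],"dr":[0,0,0]},{"travel":[-0.02,0,0.05],"dr":[0,0,0]},{"travel":[-0.058,0,0.035],"dr":[0,0,0]},{"travel":[-0.058,0,0.035],"dr":[0,0,0]},{"travel":[-0.058,0,0.04],"dr":[0,0,0]},{"travel":[-0.058,0,0.04],"dr":[0,0,0]},{"travel":[-0.058,0,0.055],"dr":[0,0,0]},{"travel":[-0.055,0,0.055],"dr":[0,0,0]}]'; python3 s.py
```

```text
time_s: 3.18
eef_pos: [0.4753, 0.0458, 0.2483]
eef_rot: [-0.002, 0.519, 0.855, -0.011]
wrist_force: [-1.5, 1.3, 1.4]
opening: -0.001
t 3.1833 crate mm [-23.9  -2.1 248.3] F(crate) [1.8 0.8 1.4] open -0.0
toolx [ 1.     0.014 -0.007] tooly [ 0.013 -1.    -0.021] toolz [-0.008  0.021 -1.   ] q [-0.14 -0.05  1.81 -0.02  1.39 -0.62]
```

```bash
python3 -m handwheel '[{"travel":[-0.03,0,0.07],"dr":[0,0,0]},{"travel":[-0.04,0,0.065],"dr":[0,0,0]},{"travel":[-0.042,0,0.068],"dr":[0,0,0]},{"travel":[-0.042,0,0.068],"dr":[0,0,0]},{"travel":[-0.04,0,0.07],"dr":[0,0,0]},{"travel":[-0.03,0,0.072],"dr":[0,0,0]}]'; python3 s.py
```

```text
time_s: 3.68
eef_pos: [0.4937, 0.0093, 0.1806]
eef_rot: [-0.0, 0.52, 0.854, -0.01]
wrist_force: [1.0, 1.2, 2.1]
opening: -0.002
t 3.6833 crate mm [-64.7  -2.1 180.6] F(crate) [ 0.6 -1.4  2.1] open -0.0
toolx [ 1.     0.011 -0.01 ] tooly [ 0.01  -1.    -0.017] toolz [-0.01   0.017 -1.   ] q [-0.21  0.06  1.85 -0.02  1.24 -0.68]
```

```bash
python3 -m handwheel '[{"travel":[-0.02,0,0.06],"dr":[0,0,0]},{"travel":[-0.02,0,0.06],"dr":[0,0,0]},{"travel":[-0.01,0,0.05],"dr":[0,0,0]},{"travel":[0,0,0.05],"dr":[0,0,0]},{"travel":[0,0,0.05],"dr":[0,0,0]},{"travel":[0,0,0.05],"dr":[0,0,0]}]'; python3 s.py
```

```text
time_s: 4.18
eef_pos: [0.4976, 0.001, 0.1494]
eef_rot: [-0.002, 0.519, 0.855, -0.012]
wrist_force: [-30.6, 4.9, 66.3]
opening: -0.002
t 4.1833 crate mm [-73.9  -1.9 149.4] F(crate) [18.1 25.1 66.3] open -0.0
toolx [ 1.     0.013 -0.008] tooly [ 0.013 -1.    -0.022] toolz [-0.008  0.022 -1.   ] q [-0.22  0.11  1.86 -0.02  1.18 -0.69]
```

Run:
```python
from bench import viewer
import cv2,numpy as np
a=viewer.camera("scene")[100:310,220:420,::-1]; b=viewer.camera("top")[195:365,270:440,::-1]
a=cv2.resize(a,(400,420),interpolation=cv2.INTER_CUBIC);b=cv2.resize(b,(400,400),interpolation=cv2.INTER_CUBIC)
o=np.zeros((420,800,3),np.uint8);o[:,:400]=a;o[:400,400:]=b;cv2.imwrite("pics/z1.png",o)
```

```text
(no output)
```

View pics/z1.png

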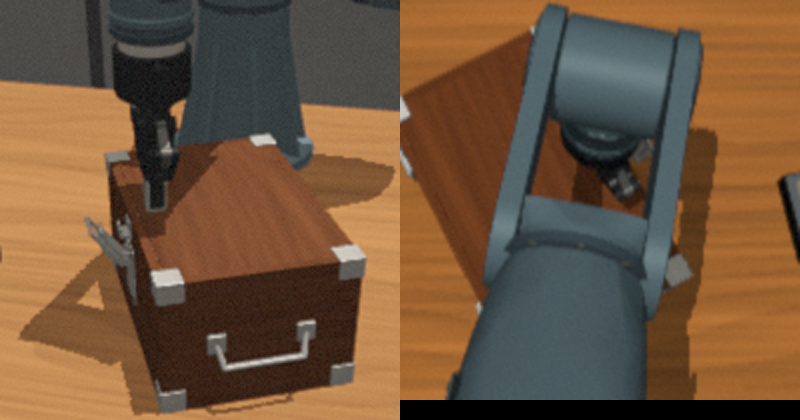

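The lid is down: the tip is at z = 149.4 mm on the 150 mm top, and the force is 66 N up. The image shows the seam closed, and the latch still open with the loop on the lever at about (95,230) in the crop. Next I lift off and go out past the loop.

```bash
python3 -m handwheel '[{"travel":[0,0,-0.15],"dr":[0,0,0]},{"travel":[0,0,-0.15],"dr":[0,0,0]},{"travel":[-0.1,0,-0.05],"dr":[0,0,0]},{"travel":[-0.17,0,0],"dr":[0,0,0]},{"travel":[-0.17,0,0],"dr":[0,0,0]},{"travel":[-0.17,0,0],"dr":[0,0,0]},{"travel":[0,0,0],"dr":[0,0,0]},{"travel":[0,0,0],"dr":[0,0,0]}]'; python3 s.py
```

```text
time_s: 4.95
eef_pos: [0.5415, -0.0808, 0.2079]
eef_rot: [-0.0, 0.516, 0.856, -0.012]
wrist_force: [-0.4, 0.0, 0.6]
opening: -0.002
t 4.95 crate mm [-166.6   -4.3  207.9] F(crate) [0.2 0.3 0.6] open -0.0
toolx [ 1.     0.02  -0.013] tooly [ 0.019 -1.    -0.021] toolz [-0.013  0.021 -1.   ] q [-0.35  0.15  1.69 -0.03  1.3  -0.83]
```

```bash
python3 -m handwheel '[{"travel":[-0.02,-0.03,0.05],"dr":[-0.04,0,0.04]},{"travel":[0,0,0.15],"dr":[0,0,0]},{"travel":[0,0,0.15],"dr":[0,0,0]},{"travel":[0,0,0.12],"dr":[0,0,0]},{"travel":[0,0,0],"dr":[0,0,0]},{"travel":[0,0,0],"dr":[0,0,0]}]'; python3 s.py;  python3 - <<'E'
from bench import viewer
import cv2,numpy as np
a=viewer.camera("scene")[170:270,220:340,::-1]; b=viewer.camera("top")[205:305,310:430,::-1]
a=cv2.resize(a,(400,333),interpolation=cv2.INTER_CUBIC);b=cv2.resize(b,(400,333),interpolation=cv2.INTER_CUBIC)
cv2.imwrite("pics/z2.png",np.hstack([a,b]))
E
```

```text
time_s: 5.45
eef_pos: [0.5361, -0.0826, 0.1328]
eef_rot: [0.004, 0.525, 0.851, -0.003]
wrist_force: [0.5, -0.5, -0.5]
opening: 0.002
t 5.45 crate mm [-165.9    1.3  132.8] F(crate) [-0.6 -0.2 -0.5] open 0.0
toolx [ 1.    0.   -0.01] tooly [ 0.    -1.    -0.002] toolz [-0.01   0.002 -1.   ] q [-0.37  0.22  1.78 -0.01  1.14 -0.83]
```

View pics/z2.png

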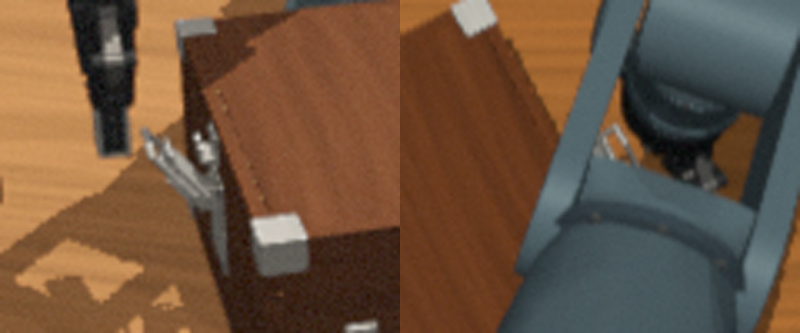

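The tip (crop 115,150) is just outboard of the crossbar (147,135) and slightly below it, so I push inward with a gradual rise.

```bash
python3 -m handwheel '[{"travel":[0.03,0,0.008],"dr":[0,0,0]},{"travel":[0.03,0,0],"dr":[0,0,0]},{"travel":[0.03,0,-0.02],"dr":[0,0,0]},{"travel":[0.033,0,-0.022],"dr":[0,0,0]},{"travel":[0.033,0,-0.015],"dr":[0,0,0]},{"travel":[0,0,0],"dr":[0,0,0]}]'; python3 s.py
```

```text
time_s: 6.05
eef_pos: [0.5276, -0.0597, 0.1464]
eef_rot: [0.008, 0.524, 0.852, -0.002]
wrist_force: [0.5, -0.4, 0.2]
opening: 0.002
t 6.05 crate mm [-141.6   -1.4  146.4] F(crate) [-0.6 -0.3  0.2] open 0.0
toolx [ 1.     0.001 -0.016] tooly [ 0.001 -1.     0.005] toolz [-0.016 -0.005 -1.   ] q [-0.33  0.17  1.8  -0.01  1.15 -0.8 ]
```

```bash
cat > v.py <<'E'
import sys
from bench import viewer
import cv2
a=viewer.camera("scene")[170:260,230:320,::-1]
cv2.imwrite(sys.argv[1],cv2.resize(a,(450,450),interpolation=cv2.INTER_CUBIC))
E
python3 v.py pics/z3.png; python3 s.py|head -1
```

```text
t 6.1 crate mm [-142.1   -1.5  146.4] F(crate) [-0.4  0.3  0.9] open 0.0
```

View pics/z3.png

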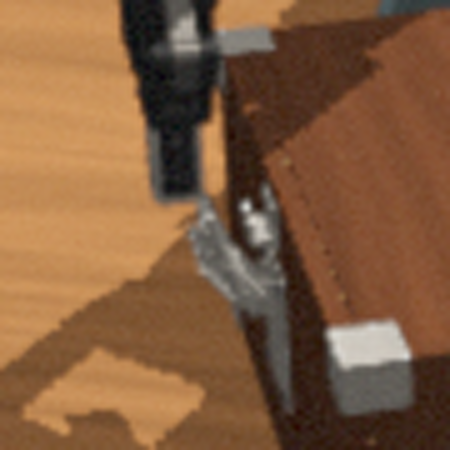

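Run:
```python
from h import *
p=np.load("p.npy")
cr=lambda X:np.round((proj("scene",W(p,X))-[230,170])*5)
for q in(2.46,2.6):
  print(q,"levtip",cr(lev(q,.042)),[(l,cr(bar(q,l)).tolist(),np.round(bar(q,l)*1e3)[[0,2]].tolist()) for l in(0,.15,.3,.5,.7,1)])
print("tcp",cr([-.1421,-.0015,.1464]),cr([-.1311,-.0015,.1464]))
```

```text
2.46 levtip [191. 225.] [(0, [170.0, 214.0], [-144.0, 137.0]), (0.15, [182.0, 205.0], [-138.0, 141.0]), (0.3, [195.0, 198.0], [-133.0, 143.0]), (0.5, [213.0, 190.0], [-125.0, 146.0]), (0.7, [233.0, 187.0], [-117.0, 146.0]), (1, [262.0, 188.0], [-105.0, 144.0])]
2.6 levtip [202. 217.] [(0, [184.0, 203.0], [-138.0, 142.0]), (0.15, [196.0, 195.0], [-132.0, 144.0]), (0.3, [210.0, 190.0], [-126.0, 146.0]), (0.5, [229.0, 185.0], [-118.0, 147.0]), (0.7, [249.0, 183.0], [-110.0, 147.0]), (1, [277.0, 188.0], [-98.0, 143.0])]
tcp [173. 195.] [199. 192.]
```

The crossbar (crop 205,195) has been swung about 0.4 rad and leans on the finger's inner corner, but the tip rose to z = 146. I'll lower it slightly, then keep pushing inward.

```bash
python3 -m handwheel '[{"travel":[0.005,0,0.03],"dr":[0,0,0]},{"travel":[0.01,0,0.01],"dr":[0,0,0]},{"travel":[0.01,0,0],"dr":[0,0,0]}]'; python3 s.py|head -1
```

```text
time_s: 6.35
eef_pos: [0.5285, -0.0593, 0.1434]
eef_rot: [0.012, 0.524, 0.852, -0.003]
wrist_force: [-0.9, -1.4, 2.2]
opening: -0.002
t 6.35 crate mm [-141.7   -2.4  143.4] F(crate) [-0.8  1.5  2.2] open -0.0
```

```bash
python3 -m handwheel '[{"travel":[0.03,-0.01,0.015],"dr":[0,0,0]},{"travel":[0.03,0,0.01],"dr":[0,0,0]},{"travel":[0.02,0,0.0],"dr":[0,0,0]},{"travel":[0,0,0],"dr":[0,0,0]}]'; python3 s.py; python3 v.py pics/z4.png
```

```text
time_s: 6.68
eef_pos: [0.5231, -0.0492, 0.1406]
eef_rot: [0.014, 0.524, 0.851, -0.002]
wrist_force: [-1.1, -0.6, 2.9]
opening: -0.0
t 6.6833 crate mm [-130.2   -2.1  140.6] F(crate) [-0.1  1.3  2.9] open -0.0
toolx [ 1.     0.    -0.027] tooly [ 0.001 -1.     0.011] toolz [-0.027 -0.011 -1.   ] q [-0.31  0.16  1.83 -0.01  1.13 -0.77]
```

View pics/z4.png

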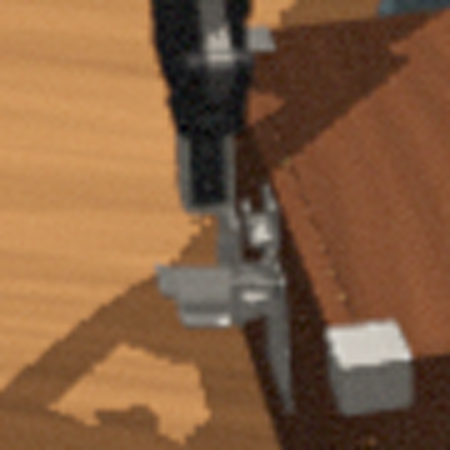

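The lever was dragged down to about horizontal (tip at crop 160,272), while the loop stands nearly upright by the finger (232,210). I'll work out those angles before recovering.

Run:
```python
from h import *
p=np.load("p.npy")
cr=lambda X:np.round((proj("scene",W(p,X))-[230,170])*5).tolist()
for q in(1.2,1.4,1.6,1.8):
  print(q,"tip",cr(lev(q,.042,-.013)),cr(lev(q,.042,.013)),[(s,cr(bar(q,s-q)),np.round(bar(q,s-q)*1e3)[[0,2]].tolist()) for s in(2.7,2.9,3.1,3.3)])
print("finger",cr([-.1192,-.002,.1406]),"lip",cr([-.1115,-.011,.136]),cr([-.1115,.011,.136]),"seat",cr([-.107,0,.130]))
```

```text
1.2 tip [173.0, 342.0] [165.0, 311.0] [(2.7, [190.0, 228.0], [-136.0, 129.0]), (2.9, [208.0, 220.0], [-128.0, 132.0]), (3.1, [227.0, 215.0], [-120.0, 133.0]), (3.3, [246.0, 214.0], [-112.0, 133.0])]
1.4 tip [166.0, 327.0] [158.0, 296.0] [(2.7, [187.0, 224.0], [-137.0, 131.0]), (2.9, [205.0, 216.0], [-129.0, 134.0]), (3.1, [224.0, 211.0], [-121.0, 135.0]), (3.3, [244.0, 210.0], [-113.0, 135.0])]
1.6 tip [163.0, 310.0] [155.0, 279.0] [(2.7, [185.0, 220.0], [-137.0, 133.0]), (2.9, [203.0, 212.0], [-130.0, 136.0]), (3.1, [223.0, 207.0], [-122.0, 137.0]), (3.3, [242.0, 206.0], [-113.0, 137.0])]
1.8 tip [165.0, 292.0] [156.0, 262.0] [(2.7, [185.0, 215.0], [-138.0, 136.0]), (2.9, [203.0, 207.0], [-130.0, 138.0]), (3.1, [222.0, 202.0], [-122.0, 140.0]), (3.3, [242.0, 201.0], [-113.0, 139.0])]
finger [229.0, 202.0] lip [251.0, 219.0] [242.0, 195.0] seat [258.0, 218.0]
```

```bash
python3 -m handwheel '[{"travel":[0.02,0,0],"dr":[0,0,0]},{"travel":[0.03,0,0],"dr":[0,0,0]},{"travel":[0.02,0,0],"dr":[0,0,0]},{"travel":[0.01,0,0],"dr":[0,0,0]},{"travel":[0,0,0],"dr":[0,0,0]}]'; python3 s.py; python3 v.py pics/z5.png
```

```text
time_s: 7.15
eef_pos: [0.5179, -0.0382, 0.1402]
eef_rot: [0.015, 0.524, 0.851, -0.003]
wrist_force: [0.0, -1.7, 2.4]
opening: -0.005
t 7.15 crate mm [-118.    -2.4  140.2] F(crate) [-1.6  0.8  2.4] open -0.01
toolx [ 1.     0.    -0.029] tooly [ 0.001 -1.     0.011] toolz [-0.029 -0.011 -1.   ] q [-0.29  0.14  1.85 -0.01  1.12 -0.75]
```

View pics/z5.png

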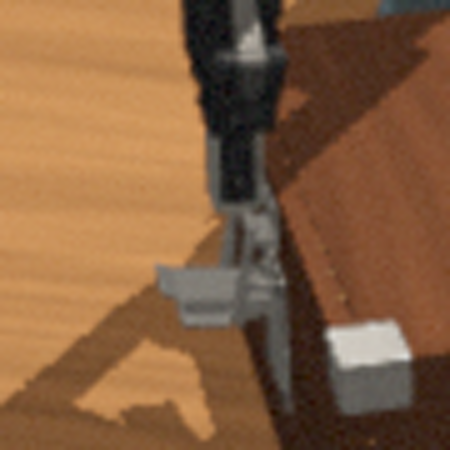

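The loop stands nearly vertical, with its bar just under the finger tip (crop ~240,207), and the lever is at about 1.7. I'll drag the bar a little further inward so it leans towards the lid, then lift away.

```bash
python3 -m handwheel '[{"travel":[0.02,0,0],"dr":[0,0,0]},{"travel":[0.015,0,0],"dr":[0,0,0]},{"travel":[0,0,-0.03],"dr":[0,0,0]},{"travel":[0,0,-0.1],"dr":[0,0,0]},{"travel":[0,0,-0.15],"dr":[0,0,0]},{"travel":[-0.1,0,-0.15],"dr":[0,0,0]},{"travel":[-0.2,0,0],"dr":[0,0,0]},{"travel":[0,0,0],"dr":[0,0,0]},{"travel":[0,0,0],"dr":[0,0,0]}]' 0; python3 s.py; python3 v.py pics/z6.png
```

```text
time_s: 7.95
eef_pos: [0.5311, -0.0703, 0.2036]
eef_rot: [0.011, 0.524, 0.852, -0.003]
wrist_force: [0.3, 0.5, -0.9]
opening: 0.499
t 7.95 crate mm [-1.527e+02  2.000e-01  2.036e+02] F(crate) [ 0.3 -0.5 -0.9] open 0.5
toolx [ 1.     0.002 -0.021] tooly [ 0.002 -1.     0.006] toolz [-0.021 -0.006 -1.   ] q [-0.35  0.11  1.75 -0.01  1.27 -0.81]
```

View pics/z6.png

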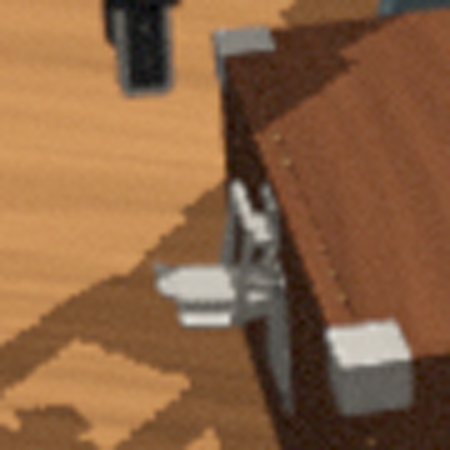

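The loop now leans inward against the keeper lip: its bar runs from (237,182) to (265,240), sum about 3.35. The lever is at about 1.65. I'll grip the lever by its side wings, swing it back up past 1.9 so the bar clears the lip, then bring it down again.

```bash
python3 -m handwheel '[{"travel":[0.03,0,0],"dr":[0,0.05,0]},{"travel":[0.02,0,0],"dr":[0,0,0]},{"travel":[0,0,0],"dr":[0,0,0]},{"travel":[0,0,0.1],"dr":[0,0,0]},{"travel":[0,0,0.15],"dr":[0,0,0]},{"travel":[0,0,0.15],"dr":[0,0,0]},{"travel":[0,0,0.1],"dr":[0,0,0]},{"travel":[0,0,0],"dr":[0,0,0]},{"travel":[0,0,0],"dr":[0,0,0]}]' 1; python3 s.py
```

```text
time_s: 8.75
eef_pos: [0.5226, -0.0561, 0.1222]
eef_rot: [-0.006, 0.522, 0.853, 0.004]
wrist_force: [0.1, -0.3, 0.5]
opening: 1.0
t 8.75 crate mm [-136.2    1.5  122.2] F(crate) [-0.3  0.   0.5] open 1.0
toolx [1.    0.007 0.015] tooly [ 0.007 -1.     0.001] toolz [ 0.015 -0.001 -1.   ] q [-0.34  0.2   1.82  0.01  1.13 -0.82]
```

```bash
python3 -m handwheel '[{"travel":[-0.045,0.01,0.05],"dr":[0,-0.03,0.01]},{"travel":[0,0,0.09],"dr":[0,0,0]},{"travel":[0,0,0.06],"dr":[0,0,0]},{"travel":[0,0,0],"dr":[0,0,0]},{"travel":[0,0,0],"dr":[0,0,0]}]'; python3 s.py
```

```text
time_s: 9.17
eef_pos: [0.5289, -0.0609, 0.0952]
eef_rot: [0.003, 0.524, 0.852, 0.0]
wrist_force: [-0.1, 0.1, 0.1]
opening: 0.994
t 9.1667 crate mm [-143.3   -2.1   95.2] F(crate) [0.1 0.1 0.1] open 0.99
toolx [ 1.     0.003 -0.004] tooly [ 0.003 -1.     0.004] toolz [-0.004 -0.004 -1.   ] q [-0.34  0.25  1.83 -0.    1.06 -0.81]
```

```bash
python3 -m handwheel '[{"travel":[0,-0.012,0.045],"dr":[0,0,0]},{"travel":[0,0,0],"dr":[0,0,0]},{"travel":[0,0,0],"dr":[0,0,0]}]'; python3 s.py|head -1; python3 -m handwheel '[{"travel":[0,0,0],"dr":[0,0,0]},{"travel":[0,0,0],"dr":[0,0,0]},{"travel":[0,0,0],"dr":[0,0,0]},{"travel":[0,0,0],"dr":[0,0,0]},{"travel":[0,0,0],"dr":[0,0,0]},{"travel":[0,0,0],"dr":[0,0,0]},{"travel":[0,0,0],"dr":[0,0,0]},{"travel":[0,0,0],"dr":[0,0,0]}]' -1; python3 s.py
```

```text
time_s: 9.42
eef_pos: [0.5285, -0.062, 0.0901]
eef_rot: [0.004, 0.523, 0.852, 0.001]
wrist_force: [0.7, 0.0, 0.6]
opening: 0.999
t 9.4167 crate mm [-144.1   -1.1   90.1] F(crate) [-0.3 -0.6  0.6] open 1.0
time_s: 10.08
eef_pos: [0.5295, -0.0621, 0.0916]
eef_rot: [0.006, 0.523, 0.852, 0.001]
wrist_force: [-1.3, 0.9, -0.1]
opening: 0.433
t 10.0833 crate mm [-144.6   -2.    91.6] F(crate) [ 1.4  0.8 -0.1] open 0.43
toolx [ 1.     0.003 -0.008] tooly [ 0.003 -1.     0.008] toolz [-0.008 -0.008 -1.   ] q [-0.34  0.25  1.83  0.    1.05 -0.81]
```

```bash
python3 -m handwheel '[{"travel":[0.005,0,-0.025],"dr":[0,0,0]},{"travel":[0.005,0,-0.025],"dr":[0,0,0]},{"travel":[0.01,0,-0.025],"dr":[0,0,0]},{"travel":[0.01,0,-0.025],"dr":[0,0,0]},{"travel":[0,0,0],"dr":[0,0,0]}]'; python3 s.py
```

```text
time_s: 10.5
eef_pos: [0.5281, -0.0596, 0.1063]
eef_rot: [0.007, 0.524, 0.852, 0.001]
wrist_force: [2.6, -1.0, -5.4]
opening: 0.429
t 10.5 crate mm [-141.7   -1.9  106.3] F(crate) [-2.1 -1.8 -5.4] open 0.43
toolx [ 1.     0.003 -0.012] tooly [ 0.003 -1.     0.009] toolz [-0.012 -0.009 -1.   ] q [-0.33  0.23  1.83 -0.    1.07 -0.8 ]
```

```bash
python3 -m handwheel '[{"travel":[0.014,0,-0.022],"dr":[0,0,0]},{"travel":[0.015,0,-0.022],"dr":[0,0,0]},{"travel":[0.016,0,-0.02],"dr":[0,0,0]},{"travel":[0.018,0,-0.018],"dr":[0,0,0]},{"travel":[0,0,0],"dr":[0,0,0]},{"travel":[0,0,0],"dr":[0,0,0]}]'; python3 s.py;python3 v.py pics/z7.png
```

```text
time_s: 11.0
eef_pos: [0.5247, -0.0529, 0.1157]
eef_rot: [0.011, 0.524, 0.852, -0.0]
wrist_force: [3.9, -1.8, -5.0]
opening: 0.415
t 11.0 crate mm [-134.2   -1.9  115.7] F(crate) [-3.4 -2.7 -5. ] open 0.41
toolx [ 1.     0.002 -0.018] tooly [ 0.003 -1.     0.011] toolz [-0.018 -0.011 -1.   ] q [-0.32  0.2   1.84 -0.01  1.08 -0.79]
```

View pics/z7.png

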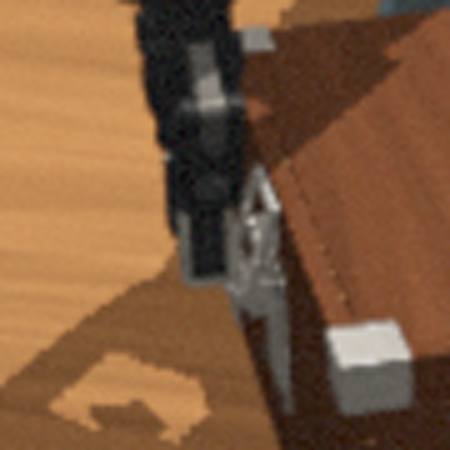

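The loop now leans over the lip onto the lid (bar mid at crop ~268,192, keeper visible inside the loop) with the lever at about 2.4. I'll bring the lever down the same arc, still gripped.

```bash
python3 -m handwheel '[{"travel":[-0.013,0,0.024],"dr":[0,0,0]},{"travel":[-0.013,0,0.024],"dr":[0,0,0]},{"travel":[-0.014,0,0.024],"dr":[0,0,0]},{"travel":[-0.014,0,0.024],"dr":[0,0,0]},{"travel":[0,0,0],"dr":[0,0,0]}]'; python3 s.py|head -1;python3 -m handwheel '[{"travel":[-0.008,0,0.026],"dr":[0,0,0]},{"travel":[-0.008,0,0.026],"dr":[0,0,0]},{"travel":[-0.004,0,0.026],"dr":[0,0,0]},{"travel":[-0.001,0,0.026],"dr":[0,0,0]},{"travel":[0,0,0],"dr":[0,0,0]}]'; python3 s.py
```

```text
time_s: 11.47
eef_pos: [0.529, -0.0613, 0.1014]
eef_rot: [0.011, 0.523, 0.852, -0.0]
wrist_force: [4.3, -2.4, -5.3]
opening: 0.416
t 11.4667 crate mm [-143.6   -2.   101.4] F(crate) [-4.1 -2.8 -5.3] open 0.42
time_s: 11.88
eef_pos: [0.5291, -0.0611, 0.0855]
eef_rot: [0.007, 0.523, 0.852, 0.001]
wrist_force: [-0.3, -1.5, 2.6]
opening: 0.412
t 11.8833 crate mm [-143.5   -2.1   85.5] F(crate) [-1.2  1.   2.6] open 0.41
toolx [ 1.     0.003 -0.011] tooly [ 0.003 -1.     0.009] toolz [-0.011 -0.009 -1.   ] q [-0.34  0.26  1.84 -0.    1.03 -0.81]
```

```bash
python3 -m handwheel '[{"travel":[0.004,0,0.024],"dr":[0,0,0]},{"travel":[0.006,0,0.024],"dr":[0,0,0]},{"travel":[0,0,0],"dr":[0,0,0]}]'; python3 s.py|head -1;python3 -m handwheel '[{"travel":[0,0,0],"dr":[0,0,0]},{"travel":[0,0,0],"dr":[0,0,0]},{"travel":[0,0,0],"dr":[0,0,0]},{"travel":[0,0,-0.1],"dr":[0,0,0]},{"travel":[0,0,-0.2],"dr":[0,0,0]},{"travel":[-0.05,0,-0.2],"dr":[0,0,0]},{"travel":[-0.15,0,0],"dr":[0,0,0]},{"travel":[-0.15,0,0],"dr":[0,0,0]},{"travel":[0,0,0],"dr":[0,0,0]}]' 1; python3 s.py; python3 v.py pics/z8.png
```

```text
time_s: 12.13
eef_pos: [0.5283, -0.0594, 0.0808]
eef_rot: [0.006, 0.523, 0.852, 0.001]
wrist_force: [-2.8, -1.5, 7.2]
opening: 0.411
t 12.1333 crate mm [-141.7   -2.2   80.8] F(crate) [-0.1  3.2  7.2] open 0.41
time_s: 12.88
eef_pos: [0.5507, -0.1067, 0.1577]
eef_rot: [0.005, 0.522, 0.853, -0.0]
wrist_force: [-0.3, -0.3, -0.2]
opening: 0.998
t 12.8833 crate mm [-193.9   -0.9  157.7] F(crate) [-0.1  0.4 -0.2] open 1.0
toolx [ 1.     0.006 -0.009] tooly [ 0.006 -1.     0.005] toolz [-0.009 -0.005 -1.   ] q [-0.4   0.22  1.72 -0.    1.19 -0.87]
```

View pics/z8.png

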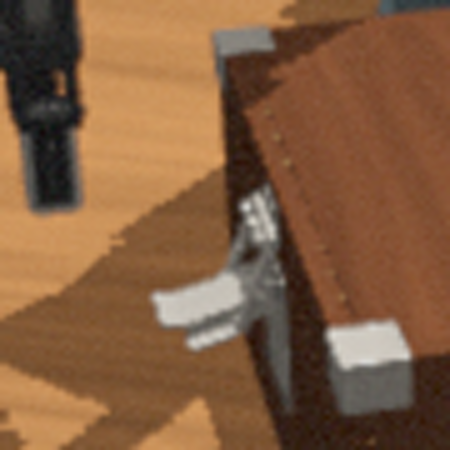

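The bar sits at about (257,215), matching the predicted seat at (258,218), so the loop is hooked behind the lip with the lever at about 1.35. I'll shut the fingers, tilt the tool 30° towards the crate and press the lever down.

```bash
python3 -m handwheel '[{"travel":[0,0,0],"dr":[0,0.2,0]},{"travel":[0,0,0],"dr":[0,0.2,0]},{"travel":[0,0,0],"dr":[0,0.2,0]},{"travel":[0,0,0],"dr":[0,0.2,0]},{"travel":[0,0,0],"dr":[0,0.2,0]},{"travel":[0,0,0],"dr":[0,0,0]},{"travel":[0,0,0],"dr":[0,0,0]},{"travel":[0,0,0],"dr":[0,0,0]},{"travel":[0,0,0],"dr":[0,0,0]}]' -1; python3 s.py
```

```text
time_s: 13.68
eef_pos: [0.5445, -0.0969, 0.1525]
eef_rot: [-0.231, 0.501, 0.822, 0.14]
wrist_force: [-0.2, 0.1, -1.2]
opening: -0.0
t 13.6833 crate mm [-182.5    0.2  152.5] F(crate) [ 0.2  0.1 -1.2] open -0.0
toolx [0.854 0.009 0.52 ] tooly [ 0.011 -1.    -0.   ] toolz [ 0.52   0.006 -0.854] q [-0.55  0.5   1.45  0.27  1.66 -1.07]
```

```bash
python3 -m handwheel '[{"travel":[0.024,0,0.078],"dr":[0,0,0]},{"travel":[0.024,0,0.078],"dr":[0,0,0]},{"travel":[0.024,0,0.078],"dr":[0,0,0]},{"travel":[0.02,0,0.06],"dr":[0,0,0]},{"travel":[0,0,0],"dr":[0,0,0]},{"travel":[0,0,0],"dr":[0,0,0]}]'; python3 s.py
```

```text
time_s: 14.18
eef_pos: [0.5269, -0.0598, 0.1233]
eef_rot: [-0.226, 0.499, 0.825, 0.138]
wrist_force: [-0.5, 0.3, 0.7]
opening: 0.0
t 14.1833 crate mm [-141.4   -0.8  123.3] F(crate) [0.5 0.3 0.7] open 0.0
toolx [0.859 0.016 0.511] tooly [ 0.017 -1.     0.002] toolz [ 0.511  0.007 -0.859] q [-0.51  0.48  1.55  0.28  1.57 -1.06]
```

```bash
python3 -m handwheel '[{"travel":[-0.03,0,0.047],"dr":[0,0,0]},{"travel":[-0.028,0,0.047],"dr":[0,0,0]},{"travel":[-0.028,0,0.047],"dr":[0,0,0]},{"travel":[-0.028,0,0.047],"dr":[0,0,0]},{"travel":[-0.028,0,0.047],"dr":[0,0,0]},{"travel":[0,0,0],"dr":[0,0,0]}]'; python3 s.py|head -1
```

```text
time_s: 14.68
eef_pos: [0.5285, -0.0609, 0.0788]
eef_rot: [-0.225, 0.499, 0.825, 0.138]
wrist_force: [0.7, 0.4, 0.7]
opening: -0.001
t 14.6833 crate mm [-143.1   -1.7   78.8] F(crate) [ 0.  -0.8  0.7] open -0.0
```

```bash
python3 -m handwheel '[{"travel":[0,0,0.035],"dr":[0,0,0]},{"travel":[0,0,0.035],"dr":[0,0,0]},{"travel":[0.003,0,0.035],"dr":[0,0,0]},{"travel":[0.012,0,0.03],"dr":[0,0,0]},{"travel":[0.015,0,0.03],"dr":[0,0,0]},{"travel":[0,0,0],"dr":[0,0,0]}]'; python3 s.py|head -1
```

```text
time_s: 15.18
eef_pos: [0.5209, -0.0461, 0.0577]
eef_rot: [-0.224, 0.5, 0.825, 0.138]
wrist_force: [0.0, 0.6, 0.2]
opening: -0.001
t 15.1833 crate mm [-126.5   -1.5   57.7] F(crate) [ 0.5 -0.3  0.2] open -0.0
```

```bash
python3 -m handwheel '[{"travel":[0.025,0,0.014],"dr":[0,0,0]},{"travel":[0.025,0,0.014],"dr":[0,0,0]},{"travel":[0.025,0,0.014],"dr":[0,0,0]},{"travel":[0,0,0],"dr":[0,0,0]}]'; python3 s.py|head -1
```

```text
time_s: 15.52
eef_pos: [0.5201, -0.0442, 0.0581]
eef_rot: [-0.212, 0.502, 0.828, 0.133]
wrist_force: [1.1, -0.1, -0.0]
opening: -0.003
t 15.5167 crate mm [-124.4   -1.7   58.1] F(crate) [-0.6 -0.9 -0. ] open -0.0
```

```bash
python3 s.py; python3 -c "
from h import *
o=ctrl.get_obs();print(np.round(o['joint_efforts'],2),np.round(o['dq'],3),o['torque'])"
```

```text
t 15.5167 crate mm [-124.4   -1.7   58.1] F(crate) [-0.6 -0.9 -0. ] open -0.0
toolx [0.874 0.015 0.485] tooly [ 0.013 -1.     0.007] toolz [ 0.485  0.    -0.874] q [-0.49  0.53  1.62  0.29  1.42 -1.08]
[-3.700e-01 -5.261e+01 -2.646e+01  8.700e-01  1.710e+00  2.000e-02] [-0.012 -0.007 -0.021 -0.022 -0.024 -0.   ] [-0.20774076 -0.12192955 -0.03051328]
```

Something upstream of the wrist sensor resists: the j5 effort is 1.7 N m while the wrist force is near zero. The arm's wrist is probably touching the lid edge, so I'll back off before looking.

```bash
python3 -m handwheel '[{"travel":[-0.02,0,-0.06],"dr":[0,0,0]},{"travel":[-0.05,0,-0.1],"dr":[0,0,0]},{"travel":[-0.1,0,-0.15],"dr":[0,0,0]},{"travel":[-0.1,0,-0.1],"dr":[0,0,0]},{"travel":[0,0,0],"dr":[0,0,0]},{"travel":[0,0,0],"dr":[0,0,0]}]'; python3 s.py
python3 - <<'E'
from h import *
import cv2
o=ctrl.get_obs();print(np.round(o['joint_efforts'],2))
im=viewer.camera("scene")[:,:,::-1]; cv2.imwrite("pics/z9full.png",im)
a=cv2.resize(im[170:260,230:320],(450,450),interpolation=cv2.INTER_CUBIC)
b=cv2.resize(im[20:320,190:410],(330,450),interpolation=cv2.INTER_AREA)
cv2.imwrite("pics/z9.png",np.hstack([a,b]))
p=np.load("p.npy")
cr=lambda X:np.round((proj("scene",W(p,X))-[230,170])*5).tolist()
for q in(0,.2,.4,.6,.9,1.2): print(q,cr(lev(q,.042,-.013)),cr(lev(q,.042,.013)))
E
```

```text
time_s: 16.02
eef_pos: [0.55, -0.1028, 0.0956]
eef_rot: [-0.214, 0.501, 0.828, 0.133]
wrist_force: [0.5, 0.3, -0.0]
opening: -0.006
t 16.0167 crate mm [-190.2   -2.    95.6] F(crate) [ 0.  -0.6 -0. ] open -0.01
toolx [0.872 0.016 0.489] tooly [ 0.016 -1.     0.006] toolz [ 0.489  0.002 -0.872] q [-0.55  0.57  1.47  0.26  1.55 -1.1 ]
[-8.100e-01 -5.721e+01 -2.985e+01  1.020e+00  2.020e+00 -2.000e-02]
0 [267.0, 383.0] [257.0, 352.0]
0.2 [248.0, 384.0] [238.0, 352.0]
0.4 [229.0, 381.0] [220.0, 350.0]
0.6 [212.0, 376.0] [203.0, 345.0]
0.9 [189.0, 362.0] [181.0, 331.0]
1.2 [173.0, 342.0] [165.0, 311.0]
```

View pics/z9.png

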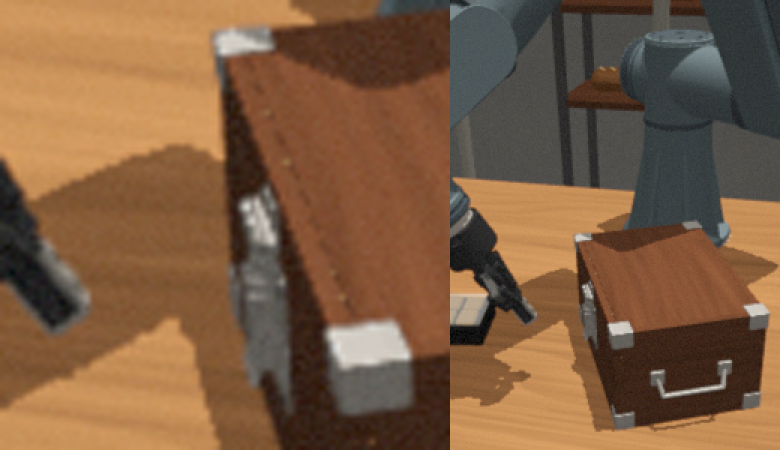

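The lever hangs flat: its lower end is at crop (250,385), near the q = 0 prediction once the 4–6 mm face offset is included. The loop is on the keeper at (258,215) and the lid is shut. The j5 effort is just as large in free air, so that was gravity and not contact; the flat lever blocked the finger. I've used all the picture views, so I'll check the lever angle, crossbar and bystanders numerically.

Run:
```python
from h import *
import cv2
p=np.load("p.npy"); im=cv2.imread("pics/z9full.png"); g=cv2.cvtColor(im,cv2.COLOR_BGR2HSV)
for r in(232,236,240,243,246): print(r,"S",g[r,272:292,1].tolist())
for q in(0,.1,.2,.3): print(q,[np.round(proj("scene",W(p,lev(q,.042,y,.006))),1).tolist() for y in(-.013,0,.013)], [np.round(proj("scene",W(p,lev(q,.035,y,.004))),1).tolist() for y in(-.013,.013)])
print("seat ends",[np.round(proj("scene",W(p,[-.107,y,.130])),1).tolist() for y in(-.018,.018)])
a=cv2.imread("pics/scene0.png")
for n,(x0,x1,y0,y1) in {"tray":(145,222,212,252),"jar":(98,152,220,292),"tape":(494,550,248,292)}.items(): print(n,"mean diff",cv2.absdiff(a,im)[y0:y1,x0:x1].mean().round(1))
```

```text
232 S [150, 145, 156, 145, 96, 32, 57, 39, 24, 28, 27, 24, 33, 25, 31, 69, 125, 130, 145, 191]
236 S [156, 151, 147, 153, 148, 148, 138, 53, 9, 29, 21, 27, 30, 25, 26, 50, 119, 185, 151, 153]
240 S [153, 151, 146, 150, 149, 152, 120, 48, 24, 14, 28, 21, 16, 19, 29, 21, 95, 132, 134, 147]
243 S [159, 160, 141, 153, 148, 146, 115, 59, 24, 32, 30, 25, 34, 21, 19, 26, 118, 202, 123, 144]
246 S [156, 155, 156, 158, 156, 147, 150, 115, 39, 32, 135, 143, 130, 53, 23, 32, 100, 153, 145, 154]
0 [[280.7, 246.9], [279.7, 243.8], [278.8, 240.7]] [[281.5, 244.1], [279.5, 237.9]]
0.1 [[278.8, 246.8], [277.8, 243.7], [276.9, 240.6]] [[279.9, 244.0], [277.9, 237.9]]
0.2 [[276.9, 246.6], [276.0, 243.5], [275.0, 240.4]] [[278.3, 243.9], [276.4, 237.7]]
0.3 [[275.1, 246.2], [274.1, 243.1], [273.2, 240.0]] [[276.7, 243.6], [274.8, 237.4]]
seat ends [[283.1, 217.7], [280.2, 209.7]]
tray mean diff 11.4
jar mean diff 11.0
tape mean diff 5.8
```

Row 246 puts the lever edge at column 280, against 280.7 predicted for q = 0, so it is flat. I'll retract clear and re-check that the latch stays shut and the bystanders haven't moved.

```bash
python3 -m handwheel '[{"travel":[0,0,-0.2],"dr":[0,-0.2,0]},{"travel":[0,0,-0.25],"dr":[0,-0.2,0]},{"travel":[0,0,-0.25],"dr":[0,-0.2,0]},{"travel":[0,0,-0.25],"dr":[0,-0.2,0]},{"travel":[0,0,-0.25],"dr":[0,-0.2,0]},{"travel":[0.2,0,-0.2],"dr":[0,0,0]},{"travel":[0.25,0,0],"dr":[0,0,0]},{"travel":[0.25,0,0],"dr":[0,0,0]},{"travel":[0.25,0,0],"dr":[0,0,0]},{"travel":[0.25,0,0],"dr":[0,0,0]},{"travel":[0.25,0,0],"dr":[0,0,0]},{"travel":[0.25,0,0],"dr":[0,0,0]},{"travel":[0.25,0,0],"dr":[0,0,0]},{"travel":[0.25,0,0],"dr":[0,0,0]},{"travel":[0,0,0],"dr":[0,0,0]},{"travel":[0,0,0],"dr":[0,0,0]}]'; python3 s.py
python3 - <<'E'
from h import *
import cv2
for n,R in {"scene":{"tray":(135,232,202,262),"jar":(88,162,210,302),"tape":(484,560,238,302)},"top":{"tray":(422,510,248,315),"jar":(450,510,180,240),"tape":(140,195,265,320)}}.items():
    a=cv2.imread(f"pics/{n}0.png"); b=viewer.camera(n)[:,:,::-1].copy(); cv2.imwrite(f"pics/{n}9.png",b)
    f=lambda i:cv2.Canny(cv2.GaussianBlur(i,(3,3),0),60,140).astype(np.float32)
    for k,(x0,x1,y0,y1) in R.items():
        A,B=f(a)[y0:y1,x0:x1],f(b)[y0:y1,x0:x1]
        s,r=cv2.phaseCorrelate(A,B); print(n,k,"shift",np.round(s,2),round(r,2))
    if n=="scene":
        g=cv2.cvtColor(b,cv2.COLOR_BGR2HSV)
        for r in(236,240,243,246): print(r,g[r,272:292,1].tolist())
E
```

```text
time_s: 17.4
eef_pos: [0.3974, 0.1657, 0.284]
eef_rot: [0.003, 0.514, 0.858, -0.005]
wrist_force: [-0.7, -0.3, 0.2]
opening: 0.002
t 17.4 crate mm [118.2  13.6 284. ] F(crate) [0.1 0.8 0.2] open 0.0
toolx [ 1.     0.025 -0.009] tooly [ 0.025 -1.    -0.006] toolz [-0.01   0.005 -1.   ] q [ 0.13 -0.2   1.88 -0.01  1.47 -0.36]
scene tray shift [-0.07 -0.  ] 0.95
scene jar shift [ 0.52 -0.01] 0.99
scene tape shift [-0.05  0.06] 1.0
236 [152, 151, 153, 150, 152, 156, 148, 68, 15, 19, 19, 27, 25, 24, 29, 50, 109, 157, 127, 161]
240 [156, 150, 149, 157, 153, 147, 121, 47, 15, 25, 19, 22, 25, 26, 17, 27, 104, 189, 137, 158]
243 [154, 146, 172, 151, 153, 144, 122, 51, 18, 24, 26, 29, 34, 15, 25, 29, 105, 138, 167, 132]
246 [158, 151, 157, 150, 167, 150, 157, 111, 36, 35, 112, 150, 112, 37, 28, 22, 96, 136, 161, 165]
top tray shift [-0.03  0.02] 0.92
top jar shift [-0.01 -0.01] 1.01
top tape shift [0.07 0.01] 0.98
```

The latch hasn't moved since I retracted. The bystanders are where they were (shifts of at most 0.1 px, except 0.5 px for the jar in one view and 0.01 px in the other). The robot is clear, so I'm handing in.

```bash
python3 -c "
from bench import ctrl
print(ctrl.hand_in())"
```

```text
the job is handed in; nothing more can be done
None
```

The crate is closed and latched, and I handed the job in at about 17.5 s with the arm well clear. I lowered the lid with the shut fingers, got the loop's crossbar behind the keeper lip, and pressed the lever flat.

**What went wrong on the way:** while swinging the loop over, my fingertip pressed on the crossbar and dragged the lever down to about 1.65 rad. I gripped the lever by its sides and swung it back up to about 2.4, so the crossbar cleared the lip. I then brought it down to hook and pressed it shut.

**Last checks:**
- **Lid:** the fingertip stopped at z = 149 mm on the 150 mm top, with 66 N at the wrist (the limit is 120 N).
- **Loop:** before the final press, the crossbar was within a few pixels of its predicted seat in a 5x enlarged view. That was judged by eye, and I had no picture views left to look again after retracting.
- **Lever:** its edge is within about 1 px of the prediction for 0 rad, and it had not moved after the arm retracted.
- **Tray, jar and tape roll:** image shifts were at most 0.1 px in both views, except one jar reading of 0.5 px in the scene view; the top view gave 0.01 px for the jar.

**Readings that did not agree:** at the end of the final press the finger stopped advancing, but the wrist force read close to zero. I suspected the arm was touching the lid, but the joint effort was just as large in free air. I take it that the flat lever stopped the finger, though no force reading confirms that.

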